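# Spread a circlip over a cart axle

## Task

Pick up the circlip pliers by their handles and squeeze them fully, so that the ring on their tips opens wide enough for the upright axle of the cart wheel. Bring the opened ring over the axle's end and lower it, level and without forcing it, until it is at the height of the groove and centred around the axle. Finish there still holding: keep the handles squeezed and the ring spread at the groove, carried by the gripper alone and not leaning on the axle, and leave the other things on the bench where they are.

Things in the scene. Friction and masses are not known exactly. Their poses are not given: they have to be found in the camera images.
- pliers: Circlip pliers lying flat, 230 mm long, about 0.25 kg: two straight black rubber handles, dark steel jaws, and a bright open ring hooked for good on the bent-down jaw tips. Origin: under the pivot pin, at the underside (bench level). +x from pivot to ring, z up. Handles 35 to 117 mm behind the pivot, each 10 mm wide, 0 to 20 mm above the underside; jaws 6 to 15 mm above it.
- handle_left (a joint): Turn of each handle about the pivot, rad: 0 = relaxed (ring about 31 mm wide inside, too narrow for the axle), 0.18 = squeezed to the stop (ring round, 41 mm inside, 51 mm outside). Both handles and both ring halves move together, mirror-wise, against a spring; the stop takes about 8 N on each handle at the grip point, so a firm grip closes them fully.
- ring (a point): Centre of the circlip when spread: fixed to the pliers 80 mm ahead of the pivot (150 mm ahead of the grip point), 1.5 mm above their underside, in the middle of the ring's 3 mm thickness. Axes as the pliers.
- grip (a point): Where to grip the pliers from above, fingers closing across both handles: midway between the handles, 70 mm behind the pivot, 10 mm above the underside, axes as the pliers. Over the outsides the relaxed, splayed handles measure about 64 mm here (60 mm 10 mm nearer the pivot, 68 mm 10 mm farther back); squeezed to the stop they are parallel, 39 mm.
- axle: Cart wheel on an upright steel axle, fixed to the bench by a 140 x 110 x 10 mm plate. Origin: on the axle's centre line, at bench level, z up. Black tyre 124 mm across, its top 52 mm above the bench; round steel hub 52 mm across up to 60 mm; the bare axle, 36 mm across, rises from there to its chamfered end at 95 mm.
- groove (a point): Centre of the groove round the axle: on the axle's centre line, 75 mm above the bench. The groove is 6 mm wide (72 to 78 mm above the bench) and 31 mm across at its bottom.
- axle_end (a point): Centre of the axle's free top end, 95 mm above the bench.
- tape_measure: Grey tape measure, 70 x 34 x 62 mm, to be left alone. Origin: centre of its underside.
- grease_jar: Grease jar, 64 mm across and 85 mm tall, to be left alone. Origin: centre of its underside.
- bearing: Steel bearing ring lying flat, 48 mm across, 14 mm tall, to be left alone. Origin: centre of its underside.
- parts_tray: Open wooden tray with three compartments, 90 x 200 x 50 mm, to be left alone. Origin: centre of its underside.
Things that resemble listed ones, but are neither listed nor needed, are in the scene too. There is more than one size of the pliers; the one meant has the size given above.

How it is judged:
On the way:
1. the spread ring is held above the axle's free end, roughly centred (value of joint handle_left above 0.14 rad and horizontal distance between ring and axle_end below 0.012 m and z of ring in the frame of axle_end above 0.003 m and contact force between the fingers and pliers above 3 N), for 0.1 s.
At the end, for the whole second after the job is handed in: Finishes holding: handles squeezed (over 0.15 rad), ring centre within 4 mm of the axle's centre line and 3.5 mm of the groove's height, pliers level within 0.12 rad and at rest, gripped with over 5 N, pressing on the axle with under 8 N (value of joint handle_left above 0.15 rad and horizontal distance between ring and groove below 0.004 m and z of ring in the frame of groove between -0.0035 and 0.0035 m and angle between pliers's own z axis and vertical below 0.12 rad and contact force between the fingers and pliers above 5 N and contact force between pliers and axle below 8 N and linear speed of pliers below 0.02 m/s); the arm keeps its last pose, push and grip.
It fails at once if the pliers or ring are forced against the axle or wheel (over 40 N) (contact force between pliers and axle above 40 N).
It fails at once if another thing on the bench is moved by more than 30 mm (distance of any of tape_measure, grease_jar, bearing, parts_tray from where it was at the start of the episode above 0.03 m).
It also fails if it takes over 45 s, if anything falls off the work surface, if the arm or the gripper's body presses on something with over 40 N, if the wrist force passes 120 N, or if a joint passes its speed limit or range.

## Robot

A 6-joint arm with a two-finger parallel gripper is mounted at the origin on the work surface. World frame = base frame: x ahead of the robot, y to its left, z up, the work surface at z = 0. Lengths are in m, angles in rad, forces in N, time in s.
With the tool pointing down it reaches from about 0.3 to 0.875 m from the base axis. Payload 6.4 kg.
Tool frame: the origin (TCP) lies midway between the tips of the shut fingers; the grasp point (between the pads) lies 19 mm behind it (grasp_offset is the distance from the TCP to the grasp point, in m); z points along the fingers, y is the line along which they close (so a half turn about z gives the same grasp; the last joint's range is limited). The gripper opens to 85 mm and grips with 20 to 120 N. Pads are 22 mm wide; open, the fingers measure 114 mm over their backs; the gripper's body (76 mm by 85 mm) begins 54 mm behind the grasp point. The pads swing forward as they close: fully open they stand 13 mm farther back than shut.
Start: joints at [-0.206, 0.181, 1.607, -0, 1.354, -0.206], TCP at [0.575, 0, 0.231] pointing down, gripper open.
Joint ranges: [-2.99, 2.99], [-0.89, 2.07], [0.3, 2.58], [-1.14, 4.28], [0, 2.63], [-3.12, 3.12]. Speed limits (rad/s): [2.57, 2.57, 3.01, 3.14, 3.14, 3.14].

## Interface

Orientations are given as a unit quaternion [w, x, y, z].
In Python, from bench import * gives the robot as it stands. The module is installed in compiled form; this text tells all that it offers.
- The arm moves only by the tool servo_tool, never from a script. Its argument "commands" is text: rows parted by semicolons, each of 7 numbers parted by spaces: the turn, a rotation vector about the tool's x, y, z in rad, then the shift along the tool's x, y, z in mm, then the opening, from 0 (shut) to 1 (fully open). In form: wx wy wz dx dy dz claw; .... A call has 1 to 5 rows; each row shifts and turns the commanded pose from where the row before left it, along the tool's axes as they then stand; what a row does not reach is not made up. A row lasts 1/8 s, in which the tool goes at most 62.5 mm and 10.7 degrees, less where a joint would pass 70% of its speed; a pose out of reach is approached as far as the arm can. A call with a gripper value outside its range is refused whole. The fingers move at their own pace and stop on an object; the grip force is fixed at half the most. Time passes only in rows, so rows that do not move let the fingers close. It gives the time, the measured TCP pose, the force, the opening and the grip force at its end, in the units of the state.
- get_obs(): the state, without advancing time (a new reading comes with each control period).
- camera(name): name is "scene" or "side" or "wrist"; returns the picture (480x640x3 uint8, blue, green, red); there is no depth.
- calibration(name): a dict with "fx", "fy", "cx", "cy" (pixels), "R" (3x3) and "t" (3): a world point X has camera coordinates R X + t. Camera axes: x right, y down, z forward; pixel columns grow to the right and rows downward; lengths in m; the calibration is good to about 2 mm. A picture is of the moment at which its call begins: read the wrist's pose just before it. calibration takes no time and is no camera call; for the wrist camera it gives the pose at the moment of the call.
- hand_in(): hands the job in; it is judged then, once.
The state is a dict: "time_s": time; "q": joint angles; "dq": joint speeds; "joint_efforts": joint torques, N m; "eef_pos": TCP position; "eef_rot": TCP orientation; "wrist_force": force on the tool from outside, world axes, zero at the start; "torque": the same for the moment, N m; "opening": opening from 0.0 (shut) to 1.0 (fully open); "grasp_force": force on a finger pad.
Only numpy, scipy, OpenCV 4.12 (cv2) and the standard library are available. Lean on these libraries where they do the work, as an engineer would, in place of code of your own. Each camera call takes 0.05 s, during which the arm holds its last target. There are 200 camera calls.

## Working session

There is one attempt and no reset: what is moved stays moved. The work goes in short steps, Python scripts to look and compute and a tool call to move; the robot and the scene stay as the last step left them, time stands still between calls to the robot, and variables do not carry over. Pictures are saved under pics/ and viewed, at most 10 in all, crops included, and the job is handed in when it is done.

Besides the shell and the picture viewer there is one more tool, called after "Request:" as name(argument=value, ...) on one line, values as JSON. servo_tool: Moves the arm, as the interface text tells. Its arguments: {"type":"object","properties":{"commands":{"type":"string"}},"required":["commands"]}

```bash
mkdir -p pics; python3 - <<'E'
from bench import *
import cv2,numpy as np
for n in ["scene","side","wrist"]:
    c=calibration(n); im=camera(n); cv2.imwrite(f"pics/{n}0.png",im)
    R=np.array(c["R"]);print(n,c["fx"],c["cx"],c["cy"],"pos",(-R.T@np.array(c["t"])).round(3),"fwd",R[2].round(3))
a=cv2.imread("pics/scene0.png")
print(get_obs())
E
```

```text
scene 606.529000739049 314.7093603664247 226.04705398591264 pos [ 1.226 -0.203  1.2  ] fwd [-0.486  0.117 -0.866]
side 562.4072137460572 315.4251819861079 237.9316211065432 pos [ 0.106 -0.618  0.762] fwd [ 0.481  0.59  -0.649]
wrist 377.54841563032977 319.77894239598345 244.51423822957568 pos [0.575 0.081 0.374] fwd [-0.002 -0.315 -0.949]
{'time_s': 0.15, 'q': array([-2.06276041e-01,  1.81386527e-01,  1.60771854e+00, -2.26141186e-06,
        1.35381111e+00, -2.06314353e-01]), 'dq': array([ 0.00014522, -0.00346266, -0.00240881, -0.00060604,  0.00231956,
        0.00300946]), 'joint_efforts': array([ 1.94259010e-03, -4.45260644e+01, -3.51692533e+01, -1.26067753e-04,
        5.82284134e-03,  2.14055274e-05]), 'eef_pos': array([5.74601934e-01, 1.13858452e-04, 2.30610928e-01]), 'eef_rot': array([-5.53257344e-04,  7.07092908e-01,  7.07120344e-01, -3.63086957e-04]), 'wrist_force': array([-0.30097401, -0.2803544 ,  0.10368964]), 'torque': array([ 0.02508451, -0.01810445, -0.01221778]), 'grasp_force': 0.0, 'opening': 0.9993083608333411}
```

View pics/scene0.png

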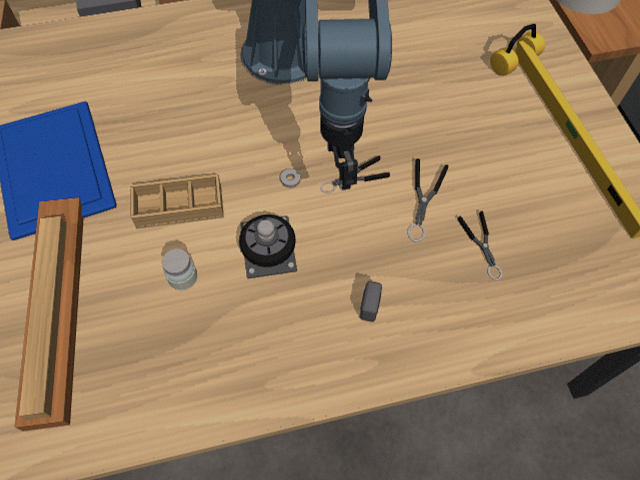

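View pics/side0.png

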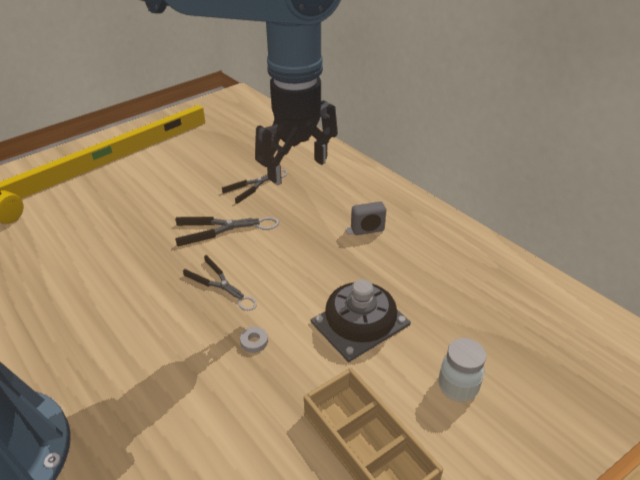

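Scene view: there are three pliers. A is at ring (328,187) with handles at (385,168), B at ring (416,232) with handles at (431,163), and C at ring (494,271) with handles at (471,215). The wheel's axle top is near (265,228), with the jar, tray, bearing and tape around it. I'll measure the three lengths.

```bash
cat > h.py <<'E'
import numpy as np, cv2
from bench import *
def ray(c,u,v):
    R=np.array(c["R"]);t=np.array(c["t"])
    return -R.T@t, R.T@np.array([(u-c["cx"])/c["fx"],(v-c["cy"])/c["fy"],1])
def onz(c,u,v,z):
    o,d=ray(c,u,v); return o+d*(z-o[2])/d[2]
def proj(c,X):
    p=np.array(c["R"])@np.asarray(X)+np.array(c["t"]); return np.array([c["fx"]*p[0]/p[2]+c["cx"],c["fy"]*p[1]/p[2]+c["cy"]])
E
python3 - <<'E'
from h import *
c=calibration("scene"); s=calibration("side")
for n,cc,pts in [("A",c,[(328,187),(380,159),(389,176)]),("B",c,[(416,232),(417,160),(446,167)]),("C",c,[(494,271),(460,217),(481,212)]),
 ("A",s,[(247,303),(184,271),(207,258)]),("B",s,[(268,223),(177,220),(178,241)]),("C",s,[(277,174),(223,190),(237,200)])]:
    P=[onz(cc,*p,0.01)[:2] for p in pts]; m=(P[1]+P[2])/2
    print(n,np.round(P,3).tolist(),"len",np.linalg.norm(P[0]-m).round(3),"splay",np.linalg.norm(P[1]-P[2]).round(3))
print("axle",onz(c,265,228,.095),onz(s,362,288,.095))
a=cv2.imread("pics/scene0.png")[130:300,210:530]; a=cv2.resize(a,None,fx=2.5,fy=2.5,interpolation=2); cv2.imwrite("pics/crop0.png",a)
E
```

```text
A [[0.463, 0.013], [0.413, 0.155], [0.466, 0.161]] len 0.147 splay 0.053
B [[0.626, 0.176], [0.436, 0.241], [0.472, 0.302]] len 0.197 splay 0.071
C [[0.758, 0.311], [0.612, 0.287], [0.61, 0.338]] len 0.147 splay 0.052
A [[0.452, 0.005], [0.406, 0.153], [0.46, 0.156]] len 0.151 splay 0.054
B [[0.617, 0.168], [0.474, 0.302], [0.441, 0.24]] len 0.19 splay 0.071
C [[0.743, 0.304], [0.609, 0.332], [0.612, 0.279]] len 0.132 splay 0.053
axle [ 0.58714569 -0.15652142  0.095     ] [ 0.57753217 -0.16012087  0.095     ]
```

View pics/crop0.png

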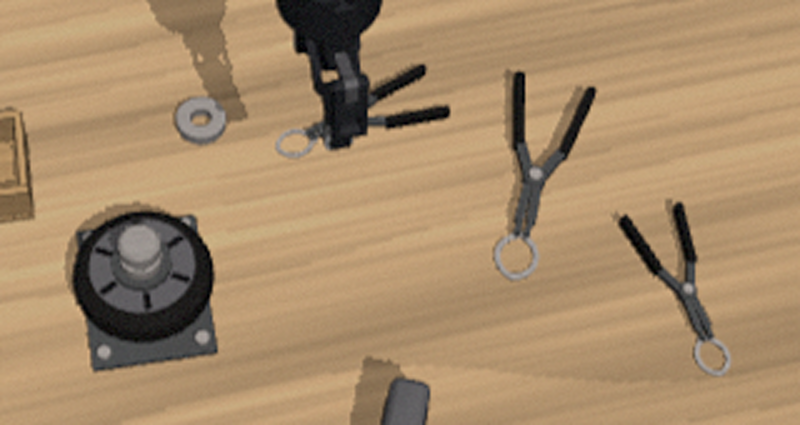

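View pics/wrist0.png

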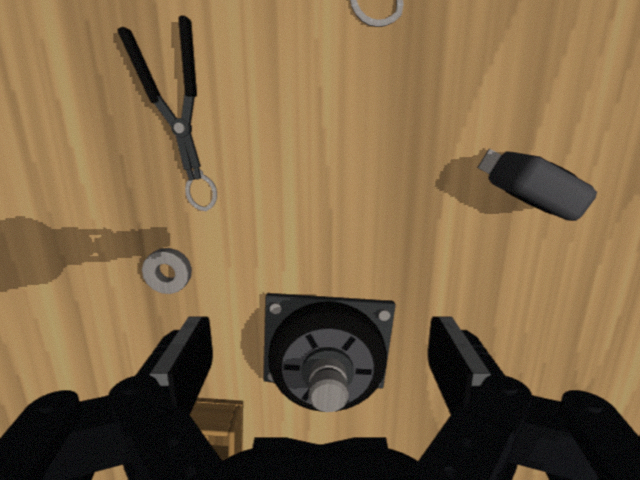

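B is 197 mm from handle ends to ring centre and its handles are splayed 71 mm. That matches the description (80+117 mm), while A and C measure about 147 mm and are the small ones. In the crop, B's ring is at (515,256) and its pivot at (536,174). In the wrist view B's ring is only just inside the top edge. I'll move above B.

Request:
servo_tool(commands="0 0 0 50 -16 0 1;0 0 0 50 -16 0 1;0 0 0 50 -16 0 1;0 0 0 50 -16 0 1;0 0 0 48 -16 0 1")

```text
time_s: 0.78
eef_pos: [0.4941, 0.2495, 0.2311]
eef_rot: [-0.0, 0.707, 0.707, -0.0]
wrist_force: [0.5, 0.2, 0.2]
opening: 1.0
grasp_force: 0.0
```

Request:
servo_tool(commands="0 0 -0.18 0 0 0 1;0 0 -0.18 0 0 0 1;0 0 -0.18 0 0 0 1;0 0 -0.18 0 0 0 1;0 0 -0.18 0 0 0 1")

```text
time_s: 1.4
eef_pos: [0.4948, 0.248, 0.2309]
eef_rot: [-0.0, 0.326, 0.945, -0.0]
wrist_force: [0.0, -0.7, -0.4]
opening: 0.995
grasp_force: 0.0
```

Request:
servo_tool(commands="0 0 -0.137 0 0 0 1;0 0 0 0 0 0 1")

```text
time_s: 1.65
eef_pos: [0.4948, 0.248, 0.231]
eef_rot: [-0.0, 0.264, 0.964, -0.0]
wrist_force: [-0.7, 0.0, -0.4]
opening: 1.0
grasp_force: 0.0
```

```bash
python3 - <<'E'
from h import *
o=get_obs();print(o["time_s"],o["eef_pos"],o["eef_rot"])
for n in ["wrist","scene","side"]:
    np.save(f"pics/{n}1.npy",calibration(n),allow_pickle=True); im=camera(n); cv2.imwrite(f"pics/{n}1.png",im)
E
```

```text
1.65 [0.49483777 0.24796445 0.23100875] [-2.41096952e-04  2.64382705e-01  9.64417811e-01 -1.15984926e-04]
```

View pics/wrist1.png

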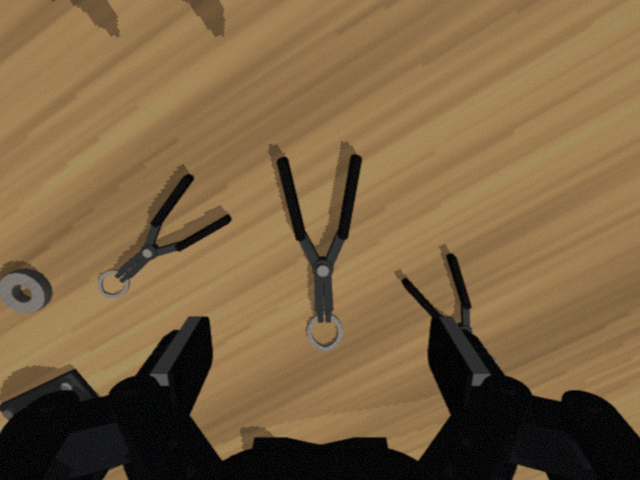

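B is under the camera: pivot at (322,271), ring centre near (325,331), handle ends at (283,160) and (355,158). Next I'll measure it precisely.

```bash
python3 - <<'E'
from h import *
c=np.load("pics/wrist1.npy",allow_pickle=True).item(); im=cv2.imread("pics/wrist1.png")
g=im.max(2); x0,y0=262,148
m=(g[148:246,262:372]<40).astype(np.uint8)
n,l,st,ce=cv2.connectedComponentsWithStats(m)
mids=[]
for i in range(1,n):
    if st[i,4]<150: continue
    ys,xs=np.nonzero(l==i); P=np.array([onz(c,x+x0,y+y0,.018)[:2] for x,y in zip(xs,ys)])
    mu=P.mean(0); e=np.linalg.svd(P-mu,full_matrices=False)[2][0]; t=(P-mu)@e
    print(st[i],"mid",mu.round(4),"dir",e.round(3),"len",np.ptp(t).round(4)); mids.append((mu,e*np.sign(e[0])))
piv=onz(c,322.5,271,.016)[:2]
# ring: bright grey, low saturation
b=im[305:352,300:348].astype(int); r=((b.max(2)-b.min(2)<30)&(b.max(2)>110)).astype(np.uint8)
ys,xs=np.nonzero(r); (ex,ey),ax,_=cv2.minAreaRect(np.c_[xs,ys].astype(np.float32)); print("ring px",ex+300,ey+305,ax)
ring=onz(c,ex+300,ey+305,.0015)[:2]
hm=(mids[0][0]+mids[1][0])/2
a=mids[0][1]+mids[1][1]; a/=np.linalg.norm(a)
d=ring-hm; print("piv",piv,"ring",ring,"hm",hm,"yaw ring-hm",np.degrees(np.arctan2(d[1],d[0])),"bisector",np.degrees(np.arctan2(a[1],a[0])),"len",np.linalg.norm(d),np.linalg.norm(ring-piv))
u=d/np.linalg.norm(d); grip=(ring-150e-3*u+piv-70e-3*u)/2; print("grip",grip, ring-.15*u,piv-.07*u)
o=get_obs(); p=o["eef_pos"]
from scipy.spatial.transform import Rotation as Ro
q=o["eef_rot"]; T=Ro.from_quat([q[1],q[2],q[3],q[0]]).as_matrix(); print(T.round(3)); print("tool shift mm",1e3*T.T@(np.r_[grip,0]-p))
print("tool -x yaw",np.degrees(np.arctan2(-T[1,0],-T[0,0])))
E
```

```text
[ 71   7  28  87 861] mid [0.5   0.277] dir [ 0.772 -0.635] len 0.0853
[ 15   9  31  84 867] mid [0.4733 0.2293] dir [ 0.951 -0.311] len 0.082
ring px 324.2241382598877 333.3103446960449 (33.64772033691406, 34.35238265991211)
piv [0.55325621 0.21684535] ring [0.62466639 0.17718461] hm [0.48663443 0.25312493] yaw ring-hm -28.81803961370084 bisector -28.768755093523687 len 0.15754286043338694 0.08168468570316521
grip [0.49258425 0.25003823] [0.49324314 0.24948904] [0.49192536 0.25058742]
[[-0.86   0.511 -0.   ]
 [ 0.511  0.86  -0.   ]
 [ 0.    -0.    -1.   ]]
tool shift mm [  3.00985486   0.62586113 231.12854611]
tool -x yaw -30.72060983832736
```

Request:
servo_tool(commands="0 0 -0.033 3 0.6 0 1;0 0 0 0 0 50 1;0 0 0 0 0 50 1;0 0 0 0 0 50 1;0 0 0 0 0 40 1")

```text
time_s: 2.42
eef_pos: [0.4919, 0.25, 0.0393]
eef_rot: [-0.001, 0.248, 0.969, -0.0]
wrist_force: [-1.0, 1.1, 0.7]
opening: 0.997
grasp_force: 0.0
```

Request:
servo_tool(commands="0 0 0 0 0 20 1;0 0 0 0 0 18 1;0 0 0 0 0 0 0.7;0 0 0 0 0 0 0.6")

```text
time_s: 2.92
eef_pos: [0.4938, 0.2506, 0.0047]
eef_rot: [0.001, 0.248, 0.969, 0.001]
wrist_force: [-1.3, 0.5, 7.0]
opening: 0.612
grasp_force: 6.3
```

Request:
servo_tool(commands="0 0 0 0 0 0 0;0 0 0 0 0 0 0;0 0 0 0 0 0 0;0 0 0 0 0 0 0;0 0 0 0 0 0 0")

```text
time_s: 3.55
eef_pos: [0.4954, 0.2511, 0.0068]
eef_rot: [0.002, 0.248, 0.969, 0.002]
wrist_force: [-3.7, 1.2, 12.0]
opening: 0.387
grasp_force: 60.2
```

```bash
python3 - <<'E'
from h import *
o=get_obs();print(o)
np.save(f"pics/wrist2.npy",calibration("wrist"),allow_pickle=True); im=camera("wrist"); cv2.imwrite(f"pics/wrist2.png",im)
E
```

```text
{'time_s': 3.55, 'q': array([ 2.55240741e-01,  4.42424717e-01,  1.79039924e+00,  5.70389671e-04,
        9.02924389e-01, -8.15138934e-01]), 'dq': array([ 0.00056719,  0.00114345,  0.0002065 ,  0.0008766 ,  0.00148405,
       -0.00132633]), 'joint_efforts': array([ -0.97087484, -42.12161064, -23.05197895,  -0.34312438,
        -0.70538521,  -0.04977628]), 'eef_pos': array([0.49536255, 0.25114768, 0.00680392]), 'eef_rot': array([0.00244809, 0.24777523, 0.96881311, 0.00161128]), 'wrist_force': array([-3.67768516,  1.19735448, 12.04923899]), 'torque': array([ 0.12115883,  0.37822705, -0.10977379]), 'grasp_force': 60.15637278556824, 'opening': 0.38728036862520515}
```

View pics/wrist2.png

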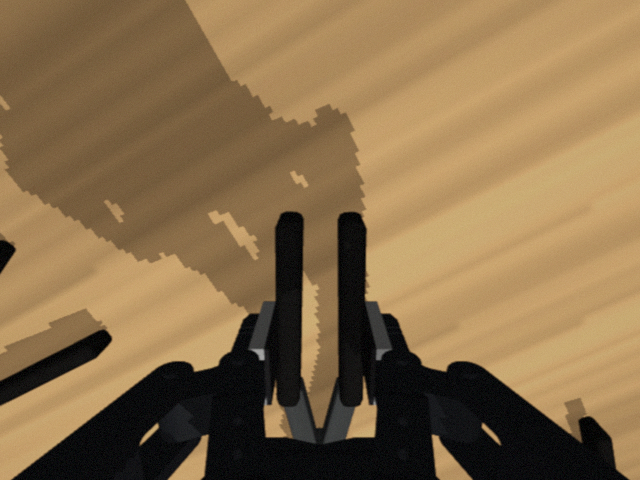

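The handles are parallel, at x about 290 and 350, gripped with 60 N at opening 0.387, so the pliers are squeezed to the stop. Now I'll lift and look again.

Request:
servo_tool(commands="0 0 0 0 0 -20 0;0 0 0 0 0 -40 0;0 0 0 0 0 -40 0;0 0 0 0 0 -40 0;0 0 0 0 0 0 0")

```text
time_s: 4.22
eef_pos: [0.4957, 0.251, 0.1482]
eef_rot: [0.004, 0.248, 0.969, 0.002]
wrist_force: [-0.1, 1.1, -2.9]
opening: 0.385
grasp_force: 60.6
```

```bash
python3 - <<'E'
from h import *
o=get_obs();print(o["eef_pos"],o["eef_rot"],o["opening"],o["wrist_force"])
for n,b in [("scene",(140,300,210,450)),("side",(150,350,150,430))]:
    im=camera(n); cv2.imwrite(f"pics/{n}3.png",im)
A=cv2.imread("pics/scene3.png")[150:290,220:460]; B=cv2.imread("pics/side3.png")[160:350,150:430]
A=cv2.resize(A,(480,280),interpolation=2);B=cv2.resize(B,(442,300),interpolation=2)
cv2.imwrite("pics/c3.png",np.vstack([np.pad(A,((0,0),(0,0),(0,0))),np.pad(B,((0,0),(0,38),(0,0)))]))
E
```

```text
[0.49571425 0.25096713 0.14819658] [0.00406    0.24767701 0.96883145 0.0022872 ] 0.38509909548822535 [-0.09368163  1.11805494 -2.9017384 ]
```

View pics/c3.png

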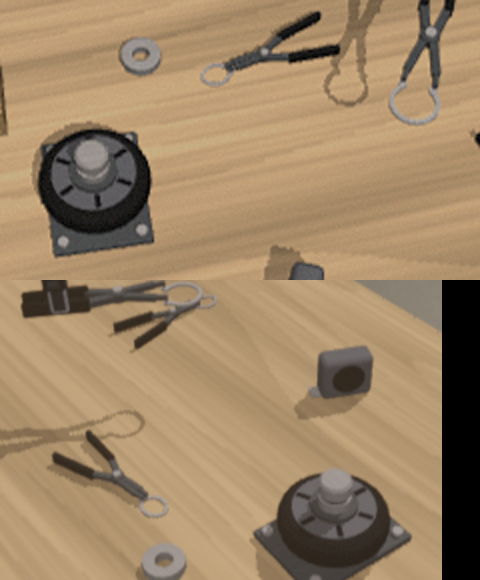

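The crop shows B's ring spread round, in scene near (427,200) and in side near (266,169). The axle end is at scene (266,225) and side (362,288). I'll triangulate both.

```bash
cat >> h.py <<'E'
def tri(us,ur):
    A=[];b=[]
    for n,(u,v) in (("scene",us),("side",ur)):
        o,d=ray(calibration(n),u,v); d/=np.linalg.norm(d); M=np.eye(3)-np.outer(d,d); A.append(M);b.append(M@o)
    X,res,_,_=np.linalg.lstsq(np.vstack(A),np.hstack(b),rcond=None); return X, np.sqrt(res)
def ell(im,box,lo,sat=28):
    x0,y0,x1,y1=box; s=4
    b=cv2.resize(im[y0:y1,x0:x1],None,fx=s,fy=s,interpolation=cv2.INTER_CUBIC).astype(int)
    m=((b.max(2)-b.min(2)<sat)&(b.max(2)>lo)).astype(np.uint8)
    n,l,st,ce=cv2.connectedComponentsWithStats(m); i=1+st[1:,4].argmax()
    pts=np.argwhere(l==i)[:,::-1].astype(np.int32)
    (cx,cy),ax,an=cv2.fitEllipse(cv2.convexHull(pts))
    return ((cx+.5)/s-.5+x0,(cy+.5)/s-.5+y0),np.array(ax)/s,an
E
python3 - <<'E'
from h import *
a=cv2.imread("pics/scene3.png");b=cv2.imread("pics/side3.png")
# grey levels along the axle
print(a[218:244:1,266].max(1)); print(a[225,252:280].max(1)); print(b[276:305,362].max(1)); print(b[288,346:378].max(1))
for lo in (100,115,130):
    try:
        e=ell(a,(410,188,444,215),lo);f=ell(b,(252,161,285,179),lo);print("ring",lo,e,f,tri(e[0],f[0]))
    except Exception as ex: print(lo,ex)
E
```

```text
[ 58  80 134 153 151 154 156 156 151 156 158 158 152 151 154 154 132 105
 107 107 126 124 108  99  75  77]
[100  70  69  67  66  97 135 153 155 156 154 155 155 153 156 155 153 155
 157 156 144 123  98  98  96 100  92  60]
[167 166 168 166 163 162 161 160 159 158 159 161 160 158 158 156 147 137
 130 117 108 107 107 106  95  79 104 113 108]
[110 111 112 110 111 108 111 124 148 159 160 158 157 158 159 158 160 160
 159 158 158 160 160 161 161 152 141 122 112 107  98  89]
ring 100 ((427.1256561279297, 200.26682090759277), array([23.33732224, 25.50731659]), 100.78563690185547) ((265.4019947052002, 169.52489948272705), array([16.55289841, 36.50341797]), 91.02957153320312) (array([0.62613083, 0.1791097 , 0.13779921]), array([0.00389126]))
ring 115 ((427.05346870422363, 200.21223258972168), array([23.41682625, 25.49749947]), 106.15754699707031) ((267.1244955062866, 170.76348876953125), array([18.45295334, 35.68337631]), 97.45213317871094) (array([0.62696346, 0.17747002, 0.13676399]), array([0.00686371]))
ring 130 ((427.0341606140137, 200.45933437347412), array([22.72360802, 25.47296524]), 106.217529296875) ((266.374192237854, 168.74623680114746), array([14.21257305, 36.46600342]), 88.33894348144531) (array([0.62769944, 0.17796706, 0.13965644]), array([0.00409996]))
```

```bash
python3 - <<'E'
from h import *
a=cv2.imread("pics/scene3.png");b=cv2.imread("pics/side3.png")
for lo in (118,125,132):
    e=ell(a,(250,212,284,246),lo);f=ell(b,(344,272,382,312),lo);print(lo,e,f,tri(e[0],f[0]),onz(calibration("scene"),*e[0],.095),onz(calibration("side"),*f[0],.095))
E
```

```text
118 ((265.2846374511719, 226.9752426147461), array([14.83842182, 16.41488075]), 82.37264251708984) ((362.6367607116699, 287.16801834106445), array([15.29838753, 21.28848457]), 100.54393768310547) (array([ 0.58263915, -0.15577439,  0.09061189]), array([0.00081243])) [ 0.58484485 -0.15546495  0.095     ] [ 0.57965384 -0.1593978   0.095     ]
125 ((265.25520515441895, 226.98566150665283), array([14.42114353, 15.98449898]), 85.28414916992188) ((362.7549228668213, 286.886679649353), array([14.78228283, 20.55306816]), 101.45661926269531) (array([ 0.58290302, -0.15581546,  0.09110152]), array([0.00073864])) [ 0.58485545 -0.15552998  0.095     ] [ 0.58024992 -0.15904924  0.095     ]
132 ((265.28966426849365, 226.98603534698486), array([14.1778698 , 15.39986515]), 90.35931396484375) ((362.7632369995117, 286.5894956588745), array([14.2199192 , 20.18788147]), 101.44127655029297) (array([ 0.58311251, -0.15569156,  0.09151587]), array([0.00062274])) [ 0.58487298 -0.15545967  0.095     ] [ 0.58073286 -0.15855642  0.095     ]
```

```bash
cat >> h.py <<'E'
from scipy.spatial.transform import Rotation as Ro
def toolR():
    q=get_obs()["eef_rot"]; return Ro.from_quat([q[1],q[2],q[3],q[0]])
E
python3 - <<'E'
from h import *
T=toolR(); M=T.as_matrix(); print(M.round(4)); print("shift",M.T@np.array([-44,-335,0]))
z=M[:,2]; w=np.cross(z,[0,0,-1]); print("level turn tool",M.T@w)
E
```

```text
[[-8.772e-01  4.801e-01  1.000e-03]
 [ 4.801e-01  8.772e-01  3.000e-04]
 [-7.000e-04  7.000e-04 -1.000e+00]]
shift [-1.22231905e+02 -3.14992607e+02 -1.36048674e-01]
level turn tool [7.05442287e-04 7.04893694e-04 2.29046428e-23]
```

Request:
servo_tool(commands="0 0 0 -8 -20 0 0;0 0 0 -16 -40 0 0;0 0 0 -16 -40 0 0;0 0 0 -16 -40 0 0;0 0 0 -16 -40 0 0")

```text
time_s: 4.95
eef_pos: [0.4677, 0.0565, 0.1414]
eef_rot: [-0.002, 0.248, 0.969, -0.0]
wrist_force: [1.5, 0.6, -2.7]
opening: 0.385
grasp_force: 60.5
```

Request:
servo_tool(commands="0 0 0 -16 -40 0 0;0 0 0 -16 -40 0 0;0 0 0 -10 -30 0 0;0 0 0 -8 -25 0 0;0 0 0 0 0 0 0")

```text
time_s: 5.58
eef_pos: [0.4471, -0.0857, 0.1417]
eef_rot: [-0.002, 0.249, 0.968, 0.0]
wrist_force: [-0.2, 0.9, -2.8]
opening: 0.377
grasp_force: 60.6
```

```bash
python3 - <<'E'
from h import *
o=get_obs();print(o["eef_pos"],o["eef_rot"],o["opening"],o["wrist_force"])
for n in ("scene","side"): cv2.imwrite(f"pics/{n}4.png",camera(n))
A=cv2.imread("pics/scene4.png")[185:260,215:315]; B=cv2.imread("pics/side4.png")[235:310,315:415]
cv2.imwrite("pics/c4.png",cv2.resize(np.hstack([A,B]),(800,300),interpolation=2))
E
```

```text
[ 0.44713453 -0.08569862  0.14167797] [-1.56915719e-03  2.49196839e-01  9.68451564e-01  2.04830288e-04] 0.3773078480270376 [-0.24110707  0.8859073  -2.81515628]
```

View pics/c4.png

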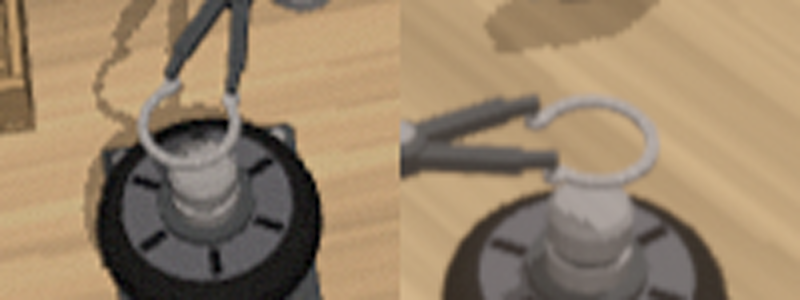

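The view shows the ring above the axle end, at scene near (262,216) and side near (364,270). The axle's top edge is just below it. I'll measure the relative offset.

```bash
python3 - <<'E'
from h import *
a=cv2.imread("pics/scene4.png");b=cv2.imread("pics/side4.png")
print(a[200:232,262].max(1), b[255:290,364].max(1))
for lo in (150,160,168,175):
    e=ell(a,(246,200,278,232),lo);f=ell(b,(345,256,384,284),lo);print(lo,e,f,tri(e[0],f[0]))
o=get_obs();T=toolR().as_matrix(); print("pred",o["eef_pos"]-T[:,0]*.15-[0,0,.0055])
E
```

```text
[188 206 203 202 199 202 199 196 199 201 203 179 140 141 116  36  18  27
  46  61  87 106 128 145 156 166 138 131 156 158 158 149] [198 202 204 196 180 160 147 176 191 185 182 183 182 182 180 181 183 184
 185 185 184 182 179 177 173 162 140 153 171 172 170 169 169 170 170]
150 ((261.73522186279297, 214.7928867340088), array([22.56628036, 24.88993073]), 82.28746795654297) ((362.81641960144043, 269.96982288360596), array([22.31724167, 32.78779984]), 93.58078002929688) (array([ 0.57806436, -0.15880275,  0.13489417]), array([6.5667226e-05]))
160 ((268.89568519592285, 217.10277557373047), array([ 8.62185097, 15.43422604]), 25.01156997680664) ((362.83497619628906, 269.69872760772705), array([21.72071648, 32.60344696]), 92.8855209350586) (array([ 0.58407101, -0.1483183 ,  0.12655578]), array([0.00524296]))
168 ((271.5322971343994, 209.7007656097412), array([1.45710456, 2.48187375]), 134.86329650878906) ((363.0181827545166, 269.4805278778076), array([21.2844429 , 32.07873535]), 92.98587799072266) (array([ 0.57720124, -0.14633344,  0.13475576]), array([0.01542781]))
175 ((271.25, 209.625), array([0.55264783, 1.61593533]), 125.78252410888672) ((363.73350524902344, 268.9576816558838), array([20.23782158, 30.74196815]), 98.40160369873047) (array([ 0.57783431, -0.14707272,  0.13616517]), array([0.01562279]))
pred [ 0.57910243 -0.15630559  0.13611164]
```

```bash
cat >> h.py <<'E'
from scipy.optimize import least_squares
def hull(im,box,lo,hi=256,sat=28,s=4):
    x0,y0,x1,y1=box
    b=cv2.resize(im[y0:y1,x0:x1],None,fx=s,fy=s,interpolation=cv2.INTER_CUBIC).astype(int)
    m=((b.max(2)-b.min(2)<sat)&(b.max(2)>lo)&(b.max(2)<hi)).astype(np.uint8)
    n,l,st,ce=cv2.connectedComponentsWithStats(m); i=1+st[1:,4].argmax()
    p=cv2.convexHull(np.argwhere(l==i)[:,::-1].astype(np.int32))[:,0]
    return (p+.5)/s-.5+[x0,y0]
def circ(n,pts,z,r=None):
    P=np.array([onz(calibration(n),u,v,z)[:2] for u,v in pts]); m=P.mean(0)
    f=lambda p: np.hypot(*(P-p[:2]).T)-(p[2] if r is None else r)
    s=least_squares(f,[*m,.02],loss="soft_l1",f_scale=.0007); return s.x, np.median(abs(f(s.x)))
E
python3 - <<'E'
from h import *
a=cv2.imread("pics/scene3.png");b=cv2.imread("pics/side3.png")
for lo in (125,132): print("axle",lo,circ("scene",hull(a,(250,212,284,246),lo),.095),circ("side",hull(b,(344,272,382,312),lo),.095))
a=cv2.imread("pics/scene4.png");b=cv2.imread("pics/side4.png")
for lo in (110,130,145): 
  for s in (20,28): print("ring",lo,s,circ("scene",hull(a,(246,203,278,229),lo,sat=s),.138,.0255),circ("side",hull(b,(345,256,384,283),lo,sat=s),.138,.0255))
E
```

```text
axle 125 (array([ 0.58474996, -0.15546429,  0.01717424]), np.float64(0.0003809682194398749)) (array([ 0.58049731, -0.15896325,  0.01695706]), np.float64(0.0004440649680758392))
axle 132 (array([ 0.58483538, -0.15556352,  0.01669968]), np.float64(0.0004857844258878939)) (array([ 0.58088006, -0.15847157,  0.01653881]), np.float64(0.0004226356793177975))
ring 110 20 (array([ 0.58061328, -0.15855438,  0.02      ]), np.float64(0.0011825132185519088)) (array([ 0.57548086, -0.1608937 ,  0.02      ]), np.float64(0.00034387356695561415))
ring 110 28 (array([ 0.58103986, -0.15917905,  0.02      ]), np.float64(0.0009456437735479613)) (array([ 0.57637621, -0.16078777,  0.02      ]), np.float64(0.0004811124849859981))
ring 130 20 (array([ 0.58136718, -0.15879109,  0.02      ]), np.float64(0.0004159808532293672)) (array([ 0.57548346, -0.16093178,  0.02      ]), np.float64(0.00033598662077794113))
ring 130 28 (array([ 0.58110728, -0.15900991,  0.02      ]), np.float64(0.0004309886333553094)) (array([ 0.57630875, -0.16062173,  0.02      ]), np.float64(0.0005648577150827554))
ring 145 20 (array([ 0.58101056, -0.15888714,  0.02      ]), np.float64(0.0003151744914291557)) (array([ 0.57556484, -0.16088792,  0.02      ]), np.float64(0.0002403441172895652))
ring 145 28 (array([ 0.58095629, -0.15895233,  0.02      ]), np.float64(0.00037878595868178974)) (array([ 0.57651953, -0.16078993,  0.02      ]), np.float64(0.00041231917144572694))
```

Request:
servo_tool(commands="0 0 0 -2.4 4.5 0 0;0 0 0 0 0 10 0;0 0 0 0 0 10 0;0 0 0 0 0 10 0;0 0 0 0 0 0 0")

```text
time_s: 6.3
eef_pos: [0.4518, -0.0816, 0.112]
eef_rot: [-0.001, 0.248, 0.969, 0.0]
wrist_force: [-0.3, -0.1, -2.5]
opening: 0.381
grasp_force: 60.6
```

```bash
cat > m.py <<'E'
from h import *
import sys
k=sys.argv[1]
o=get_obs();T=toolR().as_matrix();print(o["eef_pos"],T[:,2].round(4),o["opening"],o["wrist_force"].round(1))
for n in ("scene","side"): cv2.imwrite(f"pics/{n}{k}.png",camera(n))
a=cv2.imread(f"pics/scene{k}.png");b=cv2.imread(f"pics/side{k}.png")
z=o["eef_pos"][2]-.0053+.0015
X=np.array([.583,-.157,z]); 
ax={"scene":[.5848,-.1555],"side":[.5807,-.1587]}
for n,im in (("scene",a),("side",b)):
    u,v=proj(calibration(n),X).astype(int); bx=(u-17,v-15,u+18,v+15) if n=="scene" else (u-20,v-16,u+20,v+14)
    for lo in (130,145):
        r,e=circ(n,hull(im,bx,lo,sat=22),z,.0255); d=(np.array(ax[n])-r[:2])*1e3; print(n,lo,"need world",d.round(1),"tool",(T[:2,:2].T@d).round(1),"res",e.round(5))
A=a[185:260,215:315]; B=b[235:310,315:415]
cv2.imwrite(f"pics/c{k}.png",cv2.resize(np.hstack([A,B]),(800,300),interpolation=2))
E
python3 m.py 5
```

```text
[ 0.45182028 -0.08157917  0.11200687] [-0.0024  0.0011 -1.    ] 0.38113412363575794 [-0.3 -0.1 -2.5]
scene 130 need world [-1.5 -1.1] tool [ 0.7 -1.7] res 0.00063
scene 145 need world [11.7  5. ] tool [-7.8 10. ] res 0.00473
side 130 need world [-1.3 -1.7] tool [ 0.3 -2.1] res 0.00056
side 145 need world [-1.4 -2.1] tool [ 0.2 -2.5] res 0.00031
```

View pics/c5.png

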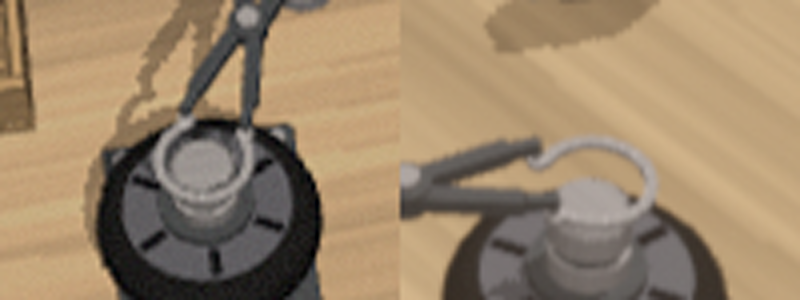

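The view shows the ring 12 mm above the axle end. Its centre is at about (204,160) in the crop and the axle face is at (201,166). Both cameras agree on a correction of about 2 mm, so I'll apply it, go a little lower and measure again.

Request:
servo_tool(commands="0 0 0 0.5 -1.9 0 0;0 0 0 0 0 5 0;0 0 0 0 0 0 0;0 0 0 0 0 0 0")

```text
time_s: 6.9
eef_pos: [0.4514, -0.0835, 0.1083]
eef_rot: [-0.0, 0.248, 0.969, 0.0]
wrist_force: [0.1, 0.2, -2.4]
opening: 0.383
grasp_force: 60.6
```

```bash
python3 m.py 6; python3 - <<'E'
from h import *
# ring brightness-edge free check: extents
o=get_obs();print(o["eef_pos"])
a=cv2.imread("pics/scene6.png");z=o["eef_pos"][2]-.0038
for s in (16,22,28):
  for lo in (120,135,140):
    for n,im in (("scene",a),("side",cv2.imread("pics/side6.png"))):
      u,v=proj(calibration(n),[.583,-.157,z]).astype(int); r,e=circ(n,hull(im,(u-17,v-14,u+18,v+14) if n=="scene" else (u-20,v-15,u+20,v+14),lo,sat=s),z,.0255); print(s,lo,n,r[:2].round(4),e.round(5))
E
```

```text
[ 0.45140714 -0.0834829   0.10826527] [-1.e-04  0.e+00 -1.e+00] 0.38284719110177373 [ 0.1  0.2 -2.4]
scene 130 need world [-0.9  0.8] tool [1.2 0.3] res 0.00055
scene 145 need world [-0.1  0.5] tool [0.4 0.4] res 0.00017
side 130 need world [-0.1  0.6] tool [0.4 0.5] res 0.00059
side 145 need world [-0.2 -0.1] tool [ 0.2 -0.2] res 0.00027
[ 0.45151335 -0.08348756  0.10837416]
16 120 scene [ 0.586  -0.1565] 0.00069
16 120 side [ 0.5797 -0.1599] 0.00058
16 135 scene [ 0.5857 -0.1563] 0.00026
16 135 side [ 0.58   -0.1593] 0.00036
16 140 scene [ 0.5854 -0.1561] 0.00027
16 140 side [ 0.58   -0.1591] 0.0004
22 120 scene [ 0.586  -0.1565] 0.00069
22 120 side [ 0.5805 -0.1591] 0.00083
22 135 scene [ 0.5859 -0.1564] 0.00029
22 135 side [ 0.5809 -0.1591] 0.00033
22 140 scene [ 0.5854 -0.1561] 0.00027
22 140 side [ 0.5808 -0.1588] 0.00031
28 120 scene [ 0.5856 -0.1565] 0.00074
28 120 side [ 0.5812 -0.1586] 0.00077
28 135 scene [ 0.5856 -0.1563] 0.00026
28 135 side [ 0.5813 -0.1588] 0.00059
28 140 scene [ 0.5854 -0.1561] 0.00027
28 140 side [ 0.5814 -0.1587] 0.00044
```

Request:
servo_tool(commands="0 0 0 0.5 0.3 1 0;0 0 0 0 0 3 0;0 0 0 0 0 3 0;0 0 0 0 0 3 0;0 0 0 0 0 0 0")

```text
time_s: 7.62
eef_pos: [0.4509, -0.0829, 0.0979]
eef_rot: [-0.0, 0.248, 0.969, 0.0]
wrist_force: [0.4, 0.1, -2.1]
opening: 0.379
grasp_force: 60.6
```

```bash
python3 - <<'E'
from h import *
o=get_obs();print(o["eef_pos"],o["wrist_force"],o["torque"],o["opening"])
E
```

```text
[ 0.45086277 -0.08286828  0.09788885] [ 0.37532097  0.05629315 -2.09604067] [0.09623468 0.08292825 0.03699532] 0.37915143052314604
```

The ring is now past the axle's end with no contact force, so I'll continue.

Request:
servo_tool(commands="0 0 0 0 0 3 0;0 0 0 0 0 3 0;0 0 0 0 0 3 0;0 0 0 0 0 0 0")

```text
time_s: 8.12
eef_pos: [0.4509, -0.0829, 0.089]
eef_rot: [-0.0, 0.248, 0.969, 0.0]
wrist_force: [0.4, -0.4, -2.3]
opening: 0.379
grasp_force: 60.6
```

Request:
servo_tool(commands="0 0 0 0 0 3 0;0 0 0 0 0 3 0;0 0 0 0 0 2 0;0 0 0 0 0 0 0;0 0 0 0 0 0 0")

```text
time_s: 8.75
eef_pos: [0.4512, -0.083, 0.0813]
eef_rot: [0.0, 0.248, 0.969, -0.0]
wrist_force: [-1.0, -0.1, -2.1]
opening: 0.384
grasp_force: 60.6
```

```bash
python3 m.py 7; python3 - <<'E'
from h import *
o=get_obs();print(o["eef_pos"],o["wrist_force"],o["torque"])
A=cv2.imread("pics/scene7.png")[195:260,225:305];B=cv2.imread("pics/side7.png")[255:320,320:400]
cv2.imwrite("pics/c7b.png",cv2.resize(np.hstack([A,B]),(800,325),interpolation=2))
E
```

```text
[ 0.45118872 -0.0829862   0.08133319] [ 1.e-04 -0.e+00 -1.e+00] 0.38399768032462656 [-1.  -0.1 -2.1]
scene 130 need world [6.5 8. ] tool [-1.8 10.2] res 0.00533
scene 145 need world [  7.4 -12.9] tool [-12.7  -7.8] res 0.00302
side 130 need world [-4.4 -3.5] tool [ 2.1 -5.2] res 0.00196
side 145 need world [-4.7 -2. ] tool [ 3.1 -4. ] res 0.00232
[ 0.4512325 -0.082977   0.0813814] [-0.3622539   0.69047166 -1.78729315] [0.04288351 0.09684782 0.03897446]
```

View pics/c7b.png

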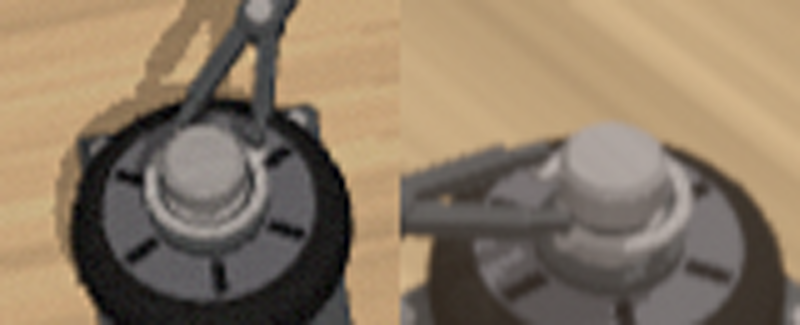

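```bash
python3 - <<'E'
from h import *
th=np.linspace(0,2*np.pi,181)
for n,c in (("scene",(.5848,-.1555)),("side",(.5807,-.1587))):
  s=5;x0,y0=(225,195) if n=="scene" else (320,255)
  for z in (.073,.076,.079):
    p=np.array([proj(calibration(n),[c[0]+.0255*np.cos(t),c[1]+.0255*np.sin(t),z]) for t in th])
    print(n,z,"crop x",((p[:,0].min()-x0+.5)*s).round(),((p[:,0].max()-x0+.5)*s).round(),"y",((p[:,1].min()-y0+.5)*s).round(),((p[:,1].max()-y0+.5)*s).round())
im=cv2.imread("pics/scene7.png"); print(im[226:248,266].max(1), im[229,248:286].max(1), im[232,248:286].max(1))
im=cv2.imread("pics/side7.png"); print(im[294,366:390].max(1), im[296:318,362].max(1))
E
```

```text
scene 0.073 crop x 148.0 267.0 y 136.0 241.0
scene 0.076 crop x 147.0 267.0 y 133.0 237.0
scene 0.079 crop x 146.0 266.0 y 129.0 234.0
side 0.073 crop x 138.0 290.0 y 153.0 263.0
side 0.076 crop x 138.0 290.0 y 147.0 257.0
side 0.079 crop x 138.0 291.0 y 140.0 251.0
[153 157 160 157 156 152 151 156 137 105 106 114 128 121 138 165 128  82
  74  54  76 101] [ 46  26  60  62  56  56 142 167 116 109 127 148 157 158 158 161 159 156
 157 156 160 155 155 154 147 132  69  84 156 170 104  99  99  99  97  98
  99 101] [ 99 101  90  80  64  62 149 179 117  71  84 115 130 141 145 149 150 152
 151 151 153 157 145 120  99  98 101  65 154 168 125  99  96  97  95  96
  96  98]
[141 133 127 126 114 110 110 106  98 145 174 169 126  87 100 108 119 118
 106  77  63  61  62  86] [120 118 118 116 104  88 115 134 130 123 118 117 100  81  78  78  73  71
  80  85  98  99]
```

The scene and side ring edges match a ring centred on the axle at about z = 76 mm, to within 1 mm, and there is no contact force. One last 0.9 mm down, then settle.

Request:
servo_tool(commands="0 0 0 0 0 0.9 0;0 0 0 0 0 0 0;0 0 0 0 0 0 0;0 0 0 0 0 0 0")

```text
time_s: 9.35
eef_pos: [0.4512, -0.083, 0.0804]
eef_rot: [0.0, 0.248, 0.969, -0.0]
wrist_force: [0.2, -0.3, -3.1]
opening: 0.382
grasp_force: 60.6
```

```bash
python3 - <<'E'
from bench import *
o=get_obs();print(o["eef_pos"],o["wrist_force"],o["grasp_force"],o["opening"])
print(hand_in() if .079<o["eef_pos"][2]<.082 and abs(o["wrist_force"]).max()<6 else "not yet")
E
```

```text
[ 0.45115777 -0.0829827   0.08040938] [ 0.19840246 -0.32796667 -3.12978248] 60.55590748786926 0.38174312779351993
the job is handed in; nothing more can be done
None
```

The job is handed in with no verdict shown: the 230 mm pliers are held squeezed at about 60 N, with the spread ring level around the axle at an estimated 75 mm (groove height), centred to within about 1 mm, and no sign of contact with the axle.

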